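# Make up a bundle on the parcel scale and aim the scanner at its label

## Task

On the parcel scale, stack the plain carton from the bench squarely on the carton already lying there, and then the carton with the shipping label squarely on top of that, label up; set them down, do not drop them. Then draw the cordless scanner up out of its charging cradle, turn its nose down to within 45 degrees of straight down, and finish while holding it still in the air, aimed at the middle of the label from 5 to 15 cm away, touching neither the pile nor anything else with it. Leave the tape roll, the bottle and the knife where they are.

Things in the scene. Friction and masses are not known exactly. Their poses are not given: they have to be found in the camera images.
- scale: parcel scale, fixed to the bench: grey housing 235 (x) by 190 (y) mm with a steel platform whose top is 30 mm above the bench and a black display strip along its -x edge. Origin on the bench under the housing's centre; x, y along its sides, z up.
- carton_base: closed rigid cardboard carton, 150 (own x, long) by 60 (own y) by 24 mm high, about 0.2 kg, already lying loose on the scale's platform. Origin at the centre of its underside, z up.
- carton_plain: the same carton, 150 x 60 x 24 mm, no label, lying flat on the bench. Origin at the centre of its underside, z up.
- carton_label: the same carton, 150 x 60 x 24 mm, with a white 52 mm square label on its top, lying flat on the bench label up. Origin at the centre of its underside, z up, out of the label's face.
- label (a point): middle of the label, on the top face of carton_label, 36 mm from the carton's centre along its own +x and 24 mm above its underside. Axes as carton_label.
- cradle: charging cradle of the scanner, black, fixed to the bench: foot 115 (x) by 95 (y) by 12 mm, on it a tower 62 by 52 mm, rim 56 mm above the bench, with an upright pocket 44 (x) by 34 (y) mm, floor 16 mm above the bench. Origin on the bench under the pocket's centre, z up.
- scanner: cordless gun scanner, 0.22 kg, loose, upright in the cradle's pocket, 40 mm deep in it. Origin: centre of the handle's foot; z up the handle; nose looks along -x. Handle 40 (x) by 30 (y) mm, to z 100. Head: box x -40 to 40, 52 wide (y), z 100 to 142, flat sides to grip across y; nose x -63 to -39, 60 wide, 48 high; rear cap to x 49; trigger under the head, before the handle.
- window (a point): middle of the scanner's front window, on the nose face: x -63, y 0, z 121 mm from the scanner's origin. Axes as scanner; the scanner looks along -x of this frame, so when aimed the label lies on the -x axis from here.
- tape_roll: bystander: roll of brown packing tape, 100 mm across, 48 mm high, lying flat. Origin at the centre of its underside.
- bottle: bystander: white bottle, 66 mm across, 150 mm high, standing. Origin at the centre of its underside.
- knife: bystander: grey retracted utility knife, about 120 mm long (own x), 26 wide, 18 high, lying flat. Origin on its underside near its middle.
- platform (a point): centre of the steel platform's top face, 185 (x) by 182 (y) mm: 22 mm from the scale's centre along its +x, 30 mm above the bench.
Things that resemble listed ones, but are neither listed nor needed, are in the scene too. Leave any orange or pink look-alike of the scanner alone.

How it is judged (in metres and radians):
On the way, in this order (a step that is already met when the one before it is completed fails the run):
1. the plain carton lies squarely on the one on the scale, let go and at rest (horizontal distance between carton_plain and carton_base below 0.01 m and angle between the x axis of carton_plain and the x axis of carton_base, either way round below 0.122 rad and angle between carton_plain's own z axis and vertical below 0.1 rad and z of carton_plain in the frame of carton_base between 0.02 and 0.028 m and contact force between the fingers and carton_plain below 0.1 N and linear speed of carton_plain below 0.03 m/s), for 0.2 s.
2. the labelled carton lies squarely on the plain one, label up, let go and at rest (horizontal distance between carton_plain and carton_base below 0.01 m and angle between the x axis of carton_plain and the x axis of carton_base, either way round below 0.122 rad and angle between each of carton_plain, carton_label's own z axis and vertical below 0.1 rad and z of carton_plain in the frame of carton_base between 0.02 and 0.028 m and horizontal distance between carton_label and carton_plain below 0.01 m and angle between the x axis of carton_label and the x axis of carton_plain, either way round below 0.122 rad and z of carton_label in the frame of carton_plain between 0.02 and 0.028 m and contact force between the fingers and carton_label below 0.1 N and linear speed of carton_label below 0.03 m/s), for 0.2 s.
3. the scanner is drawn clear of the cradle in the fingers (z of scanner in the frame of cradle above 0.062 m and contact force between the fingers and scanner above 1 N and contact force between scanner and cradle below 0.1 N), for 0.1 s.
At the end, for the whole second after the job is handed in: Pile on the scale (base within 40 mm of the platform's centre), each carton within 10 mm and 7 degrees of the one below, label up, at rest. Scanner held still in the fingers only, within 45 degrees of straight down, line of sight within 20 mm of the label's middle, 50 to 150 mm from it (all of step 2 and horizontal distance between carton_base and platform below 0.04 m and z of carton_base in the frame of scale between 0.026 and 0.034 m and angle between carton_base's own z axis and vertical below 0.1 rad and angle between scanner's own x axis and vertical below 0.8 rad and x of label in the frame of window between -0.155 and -0.045 m and y of label in the frame of window between -0.02 and 0.02 m and z of label in the frame of window between -0.02 and 0.02 m and height (world z) of window above 0.13 m and contact force between the fingers and scanner above 1 N and linear speed of each of scanner, carton_base, carton_plain below 0.03 m/s and angular speed of scanner below 0.2 rad/s and contact force between scanner and cradle below 0.1 N and contact force between scanner and scale below 0.1 N and contact force between each of scanner, the fingers and carton_base below 0.1 N and contact force between each of scanner, the fingers and carton_plain below 0.1 N and contact force between scanner and carton_label below 0.1 N and contact force between scanner and tape_roll below 0.1 N and contact force between scanner and bottle below 0.1 N and contact force between scanner and knife below 0.1 N); the arm keeps its last pose, push and grip.
It fails at once if a bystander is pushed more than 30 mm or knocked over (distance of any of tape_roll, bottle, knife from where it was at the start of the episode above 0.03 m or angle between bottle's own z axis and vertical above 0.5 rad).
It fails at once if a carton is dropped (falls free of the fingers from more than about a centimetre) ((linear speed of carton_plain above 0.45 m/s and contact force between the fingers and carton_plain below 0.01 N) or (linear speed of carton_label above 0.45 m/s and contact force between the fingers and carton_label below 0.01 N)).
It also fails if it takes over 67 s, if anything falls off the work surface, if the arm or the gripper's body presses on something with over 40 N, if the wrist force passes 120 N, or if a joint passes its speed limit or range.

## Robot

A 6-joint arm with a two-finger parallel gripper is mounted at the origin on the work surface. World frame = base frame: x ahead of the robot, y to its left, z up, the work surface at z = 0. Lengths are in mm, angles in rad, forces in N, time in s.
With the tool pointing down it reaches from about 400 to 825 mm from the base axis. Payload 7 kg.
Tool frame: the origin (TCP) lies midway between the tips of the shut fingers; the grasp point (between the pads) lies behind it (robot.hold_point_z is the z of the grasp point in the tool frame, in mm); z points along the fingers, y is the line along which they close (so a half turn about z gives the same grasp; the last joint's range is limited). The gripper opens to 85 mm and grips with 20 to 120 N. Pads are 22 mm wide; open, the fingers measure 114 mm over their backs; the gripper's body (76 mm by 85 mm) begins 54 mm behind the grasp point. The pads swing forward as they close: fully open they stand 13 mm farther back than shut.
Start: joints at [1.62, 0.359, 0.012, 0, -1.224, -0.288], TCP at [159.673, 655.82, 231.302] pointing down, gripper open.
Joint ranges: [-3.07, 3.07], [-1.43, 2.12], [-1.02, 1.25], [-3.03, 1.67], [-3.05, -0], [-3.03, 3.03]. Speed limits (rad/s): [2.39, 2.39, 3.01, 3.14, 3.14, 3.14].

## Interface

Orientations are given as a unit quaternion [w, x, y, z].
In Python, from workcell import robot, cams, hand_in gives the robot as it stands.
- The arm moves only by the tool drive_tool, never from a script. Its argument "steps" is a list of rows, each a list of 5 numbers: the opening, from 0 (shut) to 1 (fully open), then the shift along the tool's x, y, z scaled (see below), then the turn about the tool's z scaled (see below). In form: [[gripper, x, y, z, turn], ...]. A call has 1 to 20 rows; each row shifts and turns the commanded pose from where the row before left it, along the tool's axes as they then stand; what a row does not reach is not made up. The controller multiplies each number of a shift by 0.025 m and each number of a turn by 2 pi rad. A row lasts 1/12 s, in which the tool goes at most 41.7 mm and 7.16 degrees, less where a joint would pass 70% of its speed; a pose out of reach is approached as far as the arm can. A call with a number of a shift or a turn outside -1 to 1 is refused whole. A call with a gripper value outside its range is refused whole. The fingers move at their own pace and stop on an object; "grip_force" is the grip in N (left out, the last holds). Time passes only in rows, so rows that do not move let the fingers close. It gives the time, the measured TCP pose, the force, the opening and the grip force at its end, in the units of the state.
- robot.sense(): the state, without advancing time (a new reading comes with each control period).
- cams.read_camera(name): name is "side" or "top"; returns a dict with "image" (420x560x3 uint8, red, green, blue), "intrinsics" (3x3 intrinsics, pixels), "k1" (the pictures are not rectified: a ray, as slopes to the right and down, at radius r is drawn at 1 + k1 r^2 times it, then the intrinsics apply), "extrinsics" (4x4, takes a point from camera to world coordinates). Camera axes: x right, y down, z forward; pixel columns grow to the right and rows downward; lengths in mm; the calibration is good to about 2 mm. A picture is of the moment at which its call begins. There is no depth.
- hand_in(): hands the job in; it is judged then, once.
The state is a dict: "t": time; "joints": joint angles; "joint_velocities": joint speeds; "joint_efforts": joint torques, N m; "tcp_pos": TCP position; "ee_rot": TCP orientation; "force": force on the tool from outside, world axes, zero at the start; "torque": the same for the moment, N m; "gripper_width": opening from 0.0 (shut) to 1.0 (fully open); "grasp_force": force on a finger pad.
Only numpy, scipy, OpenCV 4.12 (cv2) and the standard library are available. Lean on these libraries where they do the work, as an engineer would, in place of code of your own. Each camera call takes 0.05 s, during which the arm holds its last target. There are 200 camera calls.

## Working session

There is one attempt and no reset: what is moved stays moved. The work goes in short steps, Python scripts to look and compute and a tool call to move; the robot and the scene stay as the last step left them, time stands still between calls to the robot, and variables do not carry over. Pictures are saved under pics/ and viewed, at most 10 in all, crops included, and the job is handed in when it is done.

Besides the shell and the picture viewer there is one more tool, called after "Call:" as name([rows], argument=value, ...), one row to a line, values as JSON. drive_tool: Moves the arm, as the interface text tells. Shifts and turns lie within -1 to 1; 1 stands for 0.025 m of shift or 2 pi rad of turn. Its arguments: {"type":"object","properties":{"steps":{"type":"array"},"grip_force":{"type":"number"}},"required":["steps"]}

```bash
ls; mkdir -p pics; python3 - <<'E'
from workcell import robot, cams
import cv2
print(robot.sense(), robot.hold_point_z)
for n in ("top","side"):
    c=cams.read_camera(n); cv2.imwrite(f"pics/{n}0.png",c["image"][:,:,::-1]); print(n,c["intrinsics"],c["k1"],c["extrinsics"].round(3) if hasattr(c["extrinsics"],'round') else c["extrinsics"])
E
```

```text
pics
{'t': 0.0, 'joints': array([ 1.62010266e+00,  3.59371625e-01,  1.10621144e-02, -3.44332223e-04,
       -1.22410897e+00, -2.88144085e-01]), 'joint_velocities': array([ 0.00015605, -0.00035341,  0.00047479, -0.00158373, -0.00074279,
       -0.00099783]), 'joint_efforts': array([-1.07954012e-03, -5.83321345e+01,  2.93432128e+01,  6.93652242e+00,
       -5.86648835e-03, -5.53056864e-06]), 'tcp_pos': array([159.57228696, 655.36876973, 230.37602188]), 'ee_rot': array([ 8.26742020e-04,  9.92870710e-01, -1.19193414e-01, -2.33759547e-05]), 'force': array([-0.82467411,  0.06428936,  0.41762194]), 'torque': array([-0.04280626, -0.03766303, -0.01617823]), 'grasp_force': 0.0, 'gripper_width': 1.0034055840053975} -18.700000000000003
top [[419.7120872    0.         273.58566573]
 [  0.         419.7120872  210.43791193]
 [  0.           0.           1.        ]] -0.07415895878530186 [[-3.000000e-03 -9.970000e-01  8.300000e-02  4.809810e+02]
 [-1.000000e+00  3.000000e-03 -1.000000e-03  7.441100e+01]
 [ 0.000000e+00 -8.300000e-02 -9.970000e-01  1.129387e+03]
 [ 0.000000e+00  0.000000e+00  0.000000e+00  1.000000e+00]]
side [[492.64141662   0.         280.18480786]
 [  0.         492.64141662 208.60856502]
 [  0.           0.           1.        ]] 0.03841804826604945 [[-7.88000e-01 -4.36000e-01  4.34000e-01  5.91740e+01]
 [-6.16000e-01  5.48000e-01 -5.66000e-01  7.25850e+02]
 [ 9.00000e-03 -7.14000e-01 -7.00000e-01  9.41294e+02]
 [ 0.00000e+00  0.00000e+00  0.00000e+00  1.00000e+00]]
```

View pics/top0.png

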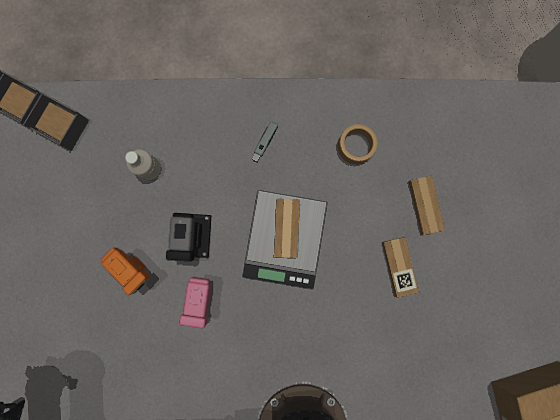

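View pics/side0.png

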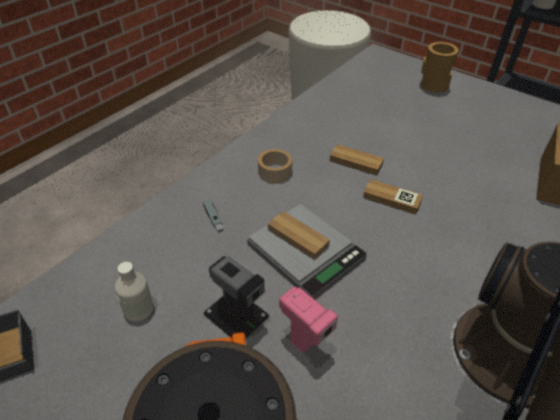

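The top view shows the plain carton at (426,205), the labelled one at (401,267) with its label at (404,281), the base carton at (287,228), and the grey/black scanner at (183,237) with its nose down-image (-x). The side view shows the base carton at (299,233), plain at (357,159), labelled at (393,195) and scanner at (237,282).

```bash
cat > h.py <<'E'
import numpy as np, cv2
from workcell import robot, cams
def und(c,p):
    K=np.array(c["intrinsics"]); d=(np.atleast_2d(p).astype(float)-K[:2,2])/[K[0,0],K[1,1]]
    q=d.copy()
    for _ in range(20): q=d/(1+c["k1"]*(q**2).sum(1,keepdims=True))
    return q
def ray(c,p):
    E=np.array(c["extrinsics"]); q=und(c,p); return E[:3,3],np.c_[q,np.ones(len(q))]@E[:3,:3].T
def plane(c,p,z):
    o,d=ray(c,p); return o+d*((z-o[2])/d[:,2:])
def proj(c,P):
    E=np.array(c["extrinsics"]);K=np.array(c["intrinsics"]); q=(np.atleast_2d(P)-E[:3,3])@E[:3,:3]; s=q[:,:2]/q[:,2:]
    s=s*(1+c["k1"]*(s**2).sum(1,keepdims=True)); return s*[K[0,0],K[1,1]]+K[:2,2]
def tri(c1,p1,c2,p2):
    o1,d1=ray(c1,p1);o2,d2=ray(c2,p2);d1,d2=d1[0],d2[0]
    s=np.linalg.lstsq(np.c_[d1,-d2],o2-o1,rcond=None)[0]; a=o1+s[0]*d1;b=o2+s[1]*d2
    return (a+b)/2,np.linalg.norm(a-b)
def brown(im):
    h=cv2.cvtColor(im,cv2.COLOR_RGB2HSV); return cv2.inRange(h,(8,60,60),(28,255,255))
def blobs(m,roi,amin=60):
    x0,y0,x1,y1=roi; k=np.zeros_like(m);k[y0:y1,x0:x1]=m[y0:y1,x0:x1]
    return [c for c in cv2.findContours(k,cv2.RETR_EXTERNAL,cv2.CHAIN_APPROX_NONE)[0] if cv2.contourArea(c)>amin]
E
python3 - <<'E'
from h import *
T=cams.read_camera("top");S=cams.read_camera("side")
ft,fs=brown(T["image"]),brown(S["image"])
def white(im):
    h=cv2.cvtColor(im,cv2.COLOR_RGB2HSV); return cv2.inRange(h,(0,0,170),(180,60,255))
rt={"base":(265,190,310,268,54),"plain":(405,170,450,240,24),"label":(378,230,425,302,24)}
rs={"base":(260,205,335,262),"plain":(325,140,388,178),"label":(360,175,426,215)}
for n,(a,b,c,d,z) in rt.items():
    m=ft|(white(T["image"]) if n=="label" else 0)
    m=cv2.morphologyEx(m,cv2.MORPH_CLOSE,np.ones((7,7)))
    k=max(blobs(m,(a,b,c,d)),key=cv2.contourArea)
    P=plane(T,k[:,0],z)[:,:2].astype(np.float32); r=cv2.minAreaRect(P); bx=cv2.boxPoints(r)
    print(n,"rect",np.round(r[0],1),np.round(r[1],1),round(r[2],1),bx.round(0).tolist())
    ms=fs|(white(S["image"]) if n=="label" else 0)
    ms=cv2.morphologyEx(ms,cv2.MORPH_CLOSE,np.ones((7,7)))
    ks=max(blobs(ms,rs[n]),key=cv2.contourArea)
    print("  side hull",cv2.approxPolyDP(cv2.convexHull(ks),2.5,True)[:,0].tolist())
    print("  proj top corners",proj(S,np.c_[bx,[z]*4]).round(0).tolist())
# label centre, both views
for nm,c,roi in(("T",T,(385,265,422,300)),("S",S,(385,180,425,212))):
    m=cv2.morphologyEx(white(c["image"]),cv2.MORPH_CLOSE,np.ones((9,9)));k=max(blobs(m,roi,20),key=cv2.contourArea);M=cv2.moments(k);p=(M['m10']/M['m00'],M['m01']/M['m00']);print(nm,p)
    if nm=="T":pt=p
print("label",tri(T,pt,S,p))
# crops enlarged
a=cv2.resize(T["image"][195:345,90:240],None,fx=2.66,fy=2.66,interpolation=2);b=cv2.resize(S["image"][230:350,170:350],None,fx=2.2,fy=2.2,interpolation=2)
o=np.zeros((400,800,3),np.uint8);o[:399,:399]=a[:399,:399];o[:b.shape[0],400:400+b.shape[1]]=b[:,:400];cv2.imwrite("pics/scan.png",o[:,:,::-1])
E
```

```text
base rect [526.2  40.7] [ 59.6 149.9] 87.2 [[450.0, 15.0], [600.0, 7.0], [602.0, 67.0], [453.0, 74.0]]
  side hull [[268, 223], [283, 211], [326, 237], [327, 246], [313, 258], [271, 231]]
  proj top corners [[331.0, 239.0], [284.0, 210.0], [268.0, 223.0], [315.0, 253.0]]
plain rect [ 587.9 -337.3] [150.7  61.3] 11.6 [[508.0, -322.0], [520.0, -382.0], [668.0, -352.0], [656.0, -292.0]]
  side hull [[331, 152], [338, 144], [383, 160], [376, 177], [332, 161]]
  proj top corners [[378.0, 169.0], [385.0, 157.0], [337.0, 143.0], [330.0, 154.0]]
label rect [ 424.2 -261. ] [151.1  60.6] 13.0 [[344.0, -248.0], [357.0, -308.0], [505.0, -274.0], [491.0, -215.0]]
  side hull [[371, 175], [421, 194], [416, 211], [410, 212], [364, 197]]
  proj top corners [[418.0, 207.0], [423.0, 193.0], [370.0, 178.0], [364.0, 191.0]]
T (404.1981132075472, 280.13731656184484)
S (405.49593495934954, 196.06666666666666)
label (array([ 389.54504444, -268.84288134,   23.51752051]), np.float64(2.760103355900101))
```

View pics/scan.png

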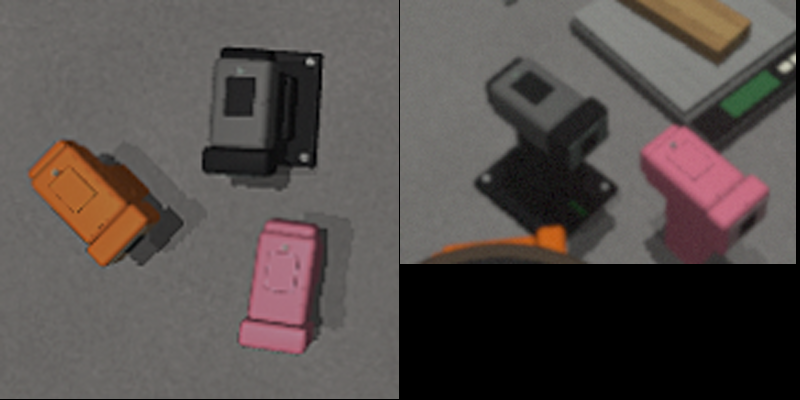

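The crop shows the grey scanner in its black cradle, nose pointing towards the robot (−x); the head top is about (243,103) in the crop, i.e. near (181,234) in the full image. Next I'll move to the plain carton, long axis at yaw +11.5°.

Call:
drive_tool([
  [1, 0, 0, 0, -0.0175],
  [1, 0, 0, 0, -0.0175],
  [1, 0, 0, 0, -0.0175],
  [1, 0, 0, 0, -0.0175],
  [1, 0.75, 1, 0, 0],
  [1, 0.75, 1, 0, 0],
  [1, 0.75, 1, 0, 0],
  [1, 0.75, 1, 0, 0],
  [1, 0.75, 1, 0, 0],
  [1, 0.75, 1, 0, 0],
  [1, 0.75, 1, 0, 0],
  [1, 0.75, 1, 0, 0],
  [1, 0.75, 1, 0, 0],
  [1, 0.75, 1, 0, 0],
  [1, 0.75, 1, 0, 0],
  [1, 0.75, 1, 0, 0],
  [1, 0, 1, 0, 0],
  [1, 0, 1, 0, 0],
  [1, 0, 1, 0, 0],
  [1, 0, 1, 0, 0],
], grip_force=40)

```text
t: 1.87
tcp_pos: [460.1, 307.4, 231.1]
ee_rot: [0.0, 0.995, 0.1, -0.0]
force: [0.6, -0.8, 0.3]
gripper_width: 1.004
grasp_force: 0.0
```

Call:
drive_tool([
  [1, 0, 1, 0, 0],
  [1, 0, 1, 0, 0],
  [1, 0, 1, 0, 0],
  [1, 0, 1, 0, 0],
  [1, 0, 1, 0, 0],
  [1, 0, 1, 0, 0],
  [1, 0, 1, 0, 0],
  [1, 0, 1, 0, 0],
  [1, 0, 1, 0, 0],
  [1, 0, 1, 0, 0],
  [1, 0, 1, 0, 0],
  [1, 0, 1, 0, 0],
  [1, 0, 1, 0, 0],
  [1, 0, 1, 0, 0],
  [1, 0, 1, 0, 0],
  [1, 0, 1, 0, 0],
  [1, 0, 1, 0, 0],
  [1, 0, 1, 0, 0],
  [1, 0, 1, 0, 0],
  [1, 0, 1, 0, 0],
])

```text
t: 3.53
tcp_pos: [559.8, -182.4, 231.2]
ee_rot: [-0.0, 0.995, 0.1, -0.0]
force: [0.2, 0.8, -0.6]
gripper_width: 1.003
grasp_force: 0.0
```

Call:
drive_tool([
  [1, 0, 1, 1, 0],
  [1, 0, 1, 1, 0],
  [1, 0, 0.3, 1, 0],
  [1, 0, 0, 1, 0],
  [1, 0, 0, 1, 0],
  [1, 0, 0, 0, 0],
  [1, 0, 0, 0, 0],
])

```text
t: 4.12
tcp_pos: [570.5, -237.5, 105.4]
ee_rot: [-0.0, 0.995, 0.1, -0.002]
force: [-0.2, -0.1, 1.5]
gripper_width: 0.999
grasp_force: 0.0
```

Call:
drive_tool([
  [1, -0.1, 1, 0, 0],
  [1, 0, 1, 0, 0],
  [1, 0, 1, 0, 0],
  [1, 0, 1, 0, 0],
  [1, 0, 0.05, 0.5, 0],
  [1, 0, 0, 0.8, 0],
  [1, 0, 0, 0.8, 0],
  [1, 0, 0, 0.8, 0],
  [1, 0, 0, 0.6, 0],
  [1, 0, 0, 0.3, 0],
  [1, 0, 0, 0.2, 0],
  [1, 0, 0, 0, 0],
  [1, 0, 0, 0, 0],
])

```text
t: 5.2
tcp_pos: [590.0, -337.3, 7.6]
ee_rot: [0.0, 0.995, 0.101, 0.001]
force: [0.1, -0.2, -0.0]
gripper_width: 0.998
grasp_force: 0.0
```

Call:
drive_tool([
  [1, -0.08, 0, 0.2, 0],
  [0.6, 0, 0, 0, 0],
  [0.5, 0, 0, 0, 0],
  [0.5, 0, 0, 0, 0],
  [0.4, 0, 0, 0, 0],
  [0.4, 0, 0, 0, 0],
  [0.4, 0, 0, 0, 0],
  [0.4, 0, 0, 0, 0],
  [0.4, 0, 0, 0, 0],
], grip_force=40)

```text
t: 5.95
tcp_pos: [587.5, -337.8, 2.1]
ee_rot: [0.0, 0.995, 0.1, 0.0]
force: [-1.1, 1.3, 5.0]
gripper_width: 0.692
grasp_force: 44.9
```

Call:
drive_tool([
  [0.4, 0, 0, -0.4, 0],
  [0.4, 0, 0, -0.8, 0],
  [0.4, 0, 0, -0.8, 0.0132],
  [0.4, 0, 0, -1, 0.0132],
  [0.4, 0, 0, -1, 0.0132],
  [0.4, -0.2, -0.8, 0, 0],
  [0.4, -0.23, -1, 0, 0],
  [0.4, -0.23, -1, 0, 0],
  [0.4, -0.23, -1, 0, 0],
  [0.4, -0.23, -1, 0, 0],
  [0.4, -0.23, -1, 0, 0],
  [0.4, -0.23, -1, 0, 0],
  [0.4, -0.23, -1, 0, 0],
  [0.4, -0.23, -1, 0, 0],
  [0.4, -0.23, -1, 0, 0],
  [0.4, -0.23, -1, 0, 0],
  [0.4, -0.23, -1, 0, 0],
  [0.4, -0.23, -1, 0, 0],
  [0.4, -0.23, -1, 0, 0],
  [0.4, 0, -0.8, 0, 0],
])

```text
t: 7.62
tcp_pos: [523.5, 32.3, 101.6]
ee_rot: [-0.0, 1.0, -0.024, -0.0]
force: [0.3, -0.4, -3.0]
gripper_width: 0.69
grasp_force: 44.1
```

Call:
drive_tool([
  [0.4, 0, -0.4, 0, 0],
  [0.4, 0, 0, 0, 0],
  [0.4, 0, 0, 0, 0],
  [0.4, 0, 0, 0, 0],
])

```text
t: 7.95
tcp_pos: [525.1, 40.2, 101.2]
ee_rot: [0.0, 1.0, -0.024, -0.0]
force: [0.1, -0.7, -2.5]
gripper_width: 0.693
grasp_force: 44.1
```

```bash
python3 - <<'E'
from h import *
T=cams.read_camera("top");S=cams.read_camera("side")
cv2.imwrite("pics/t2.png",T["image"][:,:,::-1])
a=cv2.resize(T["image"][150:300,210:350],None,fx=2.7,fy=2.7,interpolation=2);b=cv2.resize(S["image"][140:290,230:370],None,fx=2.7,fy=2.7,interpolation=2)
cv2.imwrite("pics/c2.png",np.hstack([a,b])[:,:,::-1])
s=robot.sense();print(s["tcp_pos"],s["ee_rot"])
E
```

```text
[525.20021378  39.93418214 101.19087553] [ 9.33032230e-05  9.99701305e-01 -2.44384038e-02 -2.38952451e-04]
```

View pics/c2.png

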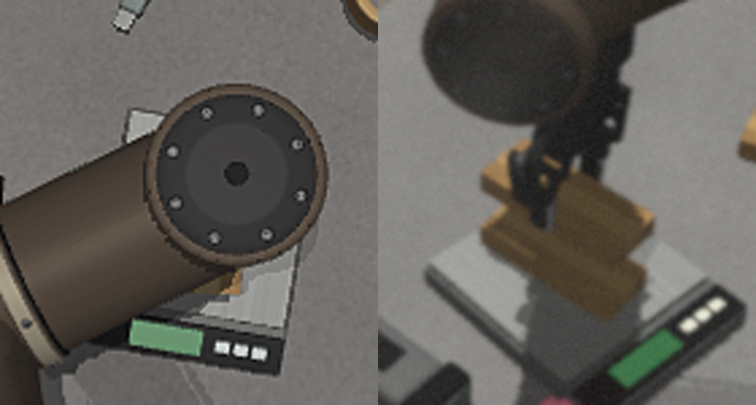

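The held carton is level and lined up over the base carton. Lowering.

Call:
drive_tool([
  [0.4, 0.04, -0.03, 0.5, 0],
  [0.4, 0, 0, 0.5, 0],
  [0.4, 0, 0, 0.4, 0],
  [0.4, 0, 0, 0.2, 0],
  [0.4, 0, 0, 0.1, 0],
  [0.4, 0, 0, 0.05, 0],
  [0.4, 0, 0, 0, 0],
  [0.4, 0, 0, 0, 0],
])

```text
t: 8.72
tcp_pos: [526.8, 41.6, 58.0]
ee_rot: [-0.0, 1.0, -0.024, 0.0]
force: [-0.1, 0.3, -2.5]
gripper_width: 0.692
grasp_force: 44.1
```

Call:
drive_tool([
  [0.4, 0, 0, 0.04, 0],
  [0.4, 0, 0, 0.03, 0],
  [0.4, 0, 0, 0, 0],
  [0.4, 0, 0, 0, 0],
])

```text
t: 9.05
tcp_pos: [526.6, 41.6, 56.0]
ee_rot: [-0.0, 1.0, -0.024, 0.0]
force: [-1.0, -0.6, -1.6]
gripper_width: 0.694
grasp_force: 44.1
```

Call:
drive_tool([
  [0.4, 0, 0, 0.02, 0],
  [0.75, 0, 0, 0, 0],
  [0.85, 0, 0, 0, 0],
  [1, 0, 0, 0, 0],
  [1, 0, 0, 0, 0],
  [1, 0, 0, 0, 0],
  [1, 0, 0, 0, 0],
  [1, 0, 0, 0, 0],
  [1, 0, 0, -0.5, 0],
  [1, 0, 0, -1, 0],
  [1, 0, 0, -1, 0],
  [1, 0, 0, -0.5, 0],
  [1, 0, 0, 0, 0],
])

```text
t: 10.13
tcp_pos: [528.3, 42.1, 133.5]
ee_rot: [-0.001, 1.0, -0.024, 0.003]
force: [0.7, 0.7, -0.2]
gripper_width: 1.0
grasp_force: 0.0
```

Call:
drive_tool([
  [1, 0, 0, 0, -0.0145],
  [1, 0, 0, 0, -0.0145],
  [1, 0, 0, 0, -0.0145],
  [1, -0.65, 0.9, 0, 0],
  [1, -0.65, 1, 0, 0],
  [1, -0.65, 1, 0, 0],
  [1, -0.65, 1, 0, 0],
  [1, -0.65, 1, 0, 0],
  [1, -0.65, 1, 0, 0],
  [1, -0.65, 1, 0, 0],
  [1, -0.65, 1, 0, 0],
  [1, -0.65, 1, 0, 0],
  [1, -0.65, 1, 0, 0],
  [1, -0.2, 1, 0.6, 0],
  [1, 0, 0, 0.8, 0],
  [1, 0, 0, 0, 0],
  [1, 0, 0, 0, 0],
  [1, 0, 0, 0, 0],
])

```text
t: 11.63
tcp_pos: [424.3, -261.3, 95.6]
ee_rot: [0.0, 0.994, 0.113, -0.0]
force: [-0.4, 0.4, 0.1]
gripper_width: 1.002
grasp_force: 0.0
```

```bash
python3 - <<'E'
from h import *
T=cams.read_camera("top")
m=cv2.morphologyEx(brown(T["image"]),cv2.MORPH_CLOSE,np.ones((7,7)))
k=max(blobs(m,(255,180,330,268)),key=cv2.contourArea);r=cv2.minAreaRect(plane(T,k[:,0],78)[:,:2].astype(np.float32));print(r)
s=robot.sense();print(s["tcp_pos"],s["ee_rot"].round(4))
d=np.array([424.2,-261])-s["tcp_pos"][:2];a=2*np.arctan2(s["ee_rot"][2],s["ee_rot"][1]);print("yaw",np.degrees(a),"units",(d@[np.cos(a),np.sin(a)])/25,(d@[np.sin(a),-np.cos(a)])/25)
E
```

```text
((526.783935546875, 42.06620788574219), (59.51106262207031, 149.9021453857422), 87.33519744873047)
[ 424.66957167 -261.1576917    96.02329127] [2.000e-04 9.936e-01 1.131e-01 3.000e-04]
yaw 12.986291218780371 units -0.016885027415225996 -0.010367188670624219
```

The plain carton lies at (526.8, 42.1), squarely on the base. Descending on the labelled carton.

Call:
drive_tool([
  [1, 0, 0, 0.6, 0],
  [1, 0, 0, 0.8, 0],
  [1, 0, 0, 0.8, 0],
  [1, 0, 0, 0.8, 0],
  [1, 0, 0, 0.4, 0],
  [1, 0, 0, 0.2, 0],
  [1, 0, 0, 0.1, 0],
  [1, 0, 0, 0, 0],
  [1, 0, 0, 0, 0],
])

```text
t: 12.43
tcp_pos: [424.9, -261.5, 3.7]
ee_rot: [0.0, 0.994, 0.113, 0.001]
force: [0.4, 0.1, 0.4]
gripper_width: 1.003
grasp_force: 0.0
```

Call:
drive_tool([
  [1, 0, 0, 0.05, 0],
  [0.6, 0, 0, 0, 0],
  [0.5, 0, 0, 0, 0],
  [0.4, 0, 0, 0, 0],
  [0.4, 0, 0, 0, 0],
  [0.4, 0, 0, 0, 0],
  [0.4, 0, 0, 0, 0],
  [0.4, 0, 0, 0, 0],
  [0.4, 0, 0, 0, 0],
])

```text
t: 13.18
tcp_pos: [424.4, -261.7, 2.2]
ee_rot: [0.0, 0.994, 0.113, 0.0]
force: [-1.1, 0.8, 6.1]
gripper_width: 0.693
grasp_force: 43.0
```

Call:
drive_tool([
  [0.4, 0, 0, -0.4, 0],
  [0.4, 0, 0, -0.8, 0],
  [0.4, 0, 0, -1, 0.0145],
  [0.4, 0, 0, -1, 0.0145],
  [0.4, 0, 0, -1, 0.0145],
  [0.4, 0.25, -0.9, -0.8, 0],
  [0.4, 0.3, -1, 0, 0],
  [0.4, 0.3, -1, 0, 0],
  [0.4, 0.3, -1, 0, 0],
  [0.4, 0.3, -1, 0, 0],
  [0.4, 0.3, -1, 0, 0],
  [0.4, 0.3, -1, 0, 0],
  [0.4, 0.3, -1, 0, 0],
  [0.4, 0.3, -1, 0, 0],
  [0.4, 0.3, -1, 0, 0],
  [0.4, 0.3, -1, 0, 0],
  [0.4, 0.26, -1, 0, 0],
  [0.4, 0, -0.4, 0, 0],
  [0.4, 0, 0, 0, 0],
  [0.4, 0, 0, 0, 0],
])

```text
t: 14.85
tcp_pos: [525.8, 41.6, 126.2]
ee_rot: [0.0, 1.0, -0.023, -0.001]
force: [0.2, -0.4, -2.8]
gripper_width: 0.692
grasp_force: 44.8
```

Call:
drive_tool([
  [0.4, 0, 0, 0, 0],
  [0.4, 0, 0, 0, 0],
])

```text
t: 15.02
tcp_pos: [526.0, 40.5, 126.5]
ee_rot: [0.0, 1.0, -0.024, -0.0]
force: [-0.1, 0.3, -1.6]
gripper_width: 0.689
grasp_force: 44.8
```

Call:
drive_tool([
  [0.4, 0.02, -0.04, 0.5, 0],
  [0.4, 0, 0, 0.5, 0],
  [0.4, 0, 0, 0.4, 0],
  [0.4, 0, 0, 0.2, 0],
  [0.4, 0, 0, 0.1, 0],
  [0.4, 0, 0, 0.06, 0],
  [0.4, 0, 0, 0, 0],
  [0.4, 0, 0, 0, 0],
])

```text
t: 15.68
tcp_pos: [527.3, 42.4, 83.0]
ee_rot: [-0.0, 1.0, -0.024, 0.0]
force: [0.2, -0.6, -2.8]
gripper_width: 0.691
grasp_force: 44.7
```

Call:
drive_tool([
  [0.4, 0, 0, 0.04, 0],
  [0.4, 0, 0, 0.03, 0],
  [0.4, 0, 0, 0, 0],
  [0.4, 0, 0, 0, 0],
])

```text
t: 16.02
tcp_pos: [527.1, 42.4, 81.0]
ee_rot: [-0.0, 1.0, -0.024, 0.0]
force: [0.4, -0.0, -2.8]
gripper_width: 0.691
grasp_force: 44.7
```

Call:
drive_tool([
  [0.4, 0, 0, 0.03, 0],
  [0.4, 0, 0, 0.03, 0],
  [0.4, 0, 0, 0, 0],
  [0.4, 0, 0, 0, 0],
])

```text
t: 16.35
tcp_pos: [527.1, 42.5, 80.2]
ee_rot: [-0.0, 1.0, -0.024, 0.0]
force: [-4.0, 1.1, 7.4]
gripper_width: 0.691
grasp_force: 45.9
```

Call:
drive_tool([
  [0.75, 0, 0, 0, 0],
  [0.85, 0, 0, 0, 0],
  [1, 0, 0, 0, 0],
  [1, 0, 0, 0, 0],
  [1, 0, 0, 0, 0],
  [1, 0, 0, 0, 0],
  [1, 0, 0, 0, 0],
  [1, 0, 0, -0.5, 0],
  [1, 0, 0, -1, 0],
  [1, 0, 0, -1, 0],
  [1, 0, 0, -1, 0],
  [1, 0, -0.5, -1, 0],
  [1, 0, -1, -0.5, 0],
  [1, 0, -1, 0, 0],
  [1, 0, -1, 0, 0],
  [1, 0, -1, 0, 0],
  [1, 0, -0.5, 0, 0],
  [1, 0, 0, 0, 0],
])

```text
t: 17.85
tcp_pos: [533.1, 169.3, 204.1]
ee_rot: [0.0, 1.0, -0.023, 0.0]
force: [0.1, -0.0, 0.5]
gripper_width: 0.999
grasp_force: 0.0
```

```bash
python3 - <<'E'
from h import *
T=cams.read_camera("top");S=cams.read_camera("side")
m=cv2.inRange(cv2.cvtColor(T["image"],cv2.COLOR_RGB2HSV),(0,0,170),(180,60,255))|brown(T["image"])
m=cv2.morphologyEx(m,cv2.MORPH_CLOSE,np.ones((7,7)))
k=max(blobs(m,(260,180,330,264)),key=cv2.contourArea);r=cv2.minAreaRect(plane(T,k[:,0],102)[:,:2].astype(np.float32));print(r)
s=robot.sense();print(s["tcp_pos"],s["ee_rot"].round(4))
a=cv2.resize(T["image"][180:300,150:340],None,fx=4,fy=4,interpolation=2)
b=cv2.resize(S["image"][230:350,190:330],None,fx=4,fy=4,interpolation=2)
cv2.imwrite("pics/c3.png",a[:,:,::-1]);cv2.imwrite("pics/c3s.png",b[:,:,::-1])
E
```

```text
((525.7572631835938, 42.65436553955078), (79.79204559326172, 153.7896728515625), 81.03509521484375)
[532.68570769 167.25483417 203.96361278] [ 3.000e-04  9.997e-01 -2.340e-02 -3.000e-04]
```

View pics/c3.png

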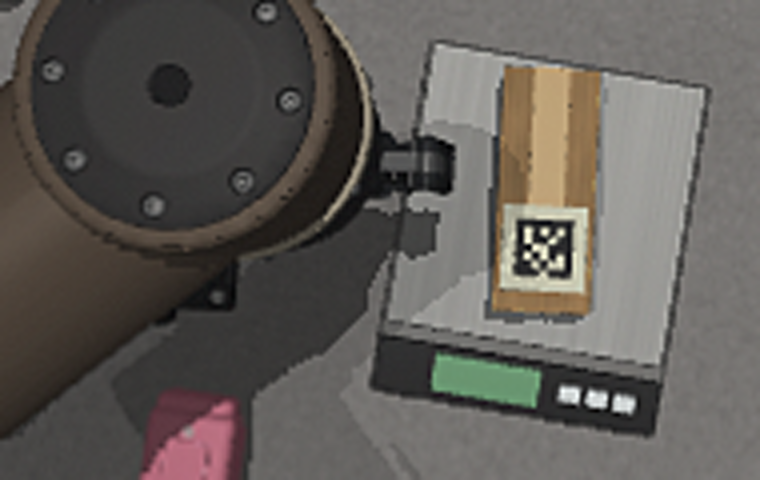

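View pics/c3s.png

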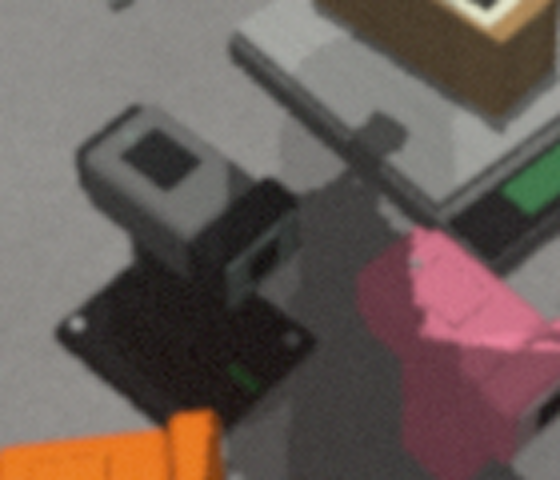

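The pile is square, with the label centre near (286.3,242.1) full-image. The scanner's dark top panel is at (179.9,231.5) in the first top view and (230.5,269.5) in the side view; its yaw is about −3°.

```bash
python3 - <<'E'
from h import *
T=cams.read_camera("top");S=cams.read_camera("side")
f=lambda x,y:(90+x/2.66-.3,195+y/2.66-.3)
print("panel",tri(T,f(239,97),S,(230.2,269.2)))
for n,p,z in(("panel",(239,97),158),("noseL",(203,174),161),("noseR",(272,176),161),("rearL",(219,57),157),("rearR",(272,57),157),("headL",(213,145),158),("cradTL",(222,48),12),("cradTR",(322,53),12),("cradBR",(315,167),12)): print(n,plane(T,f(*p),z).round(1))
m=cv2.inRange(cv2.cvtColor(T["image"],cv2.COLOR_RGB2HSV),(0,0,150),(180,60,255));m=cv2.morphologyEx(m,cv2.MORPH_CLOSE,np.ones((9,9)))
print("label",plane(T,(286.0,241.9),102).round(1))
# pixel profile of scanner from first top picture
im=cv2.cvtColor(cv2.imread("pics/top0.png"),cv2.COLOR_BGR2GRAY)
for r in(224,228,240,246): print(r,im[r,160:216].tolist())
print([ (i,int(im[i,176])) for i in range(205,266)])
E
```

```text
panel (array([515.25286248, 292.60194284, 158.84772552]), np.float64(1.7711264679575502))
panel [[514.6 292.3 158. ]]
noseL [[447.7 322.2 161. ]]
noseR [[446.1 262.  161. ]]
rearL [[549.7 310.7 157. ]]
rearR [[549.6 263.9 157. ]]
headL [[472.8 314.5 158. ]]
cradTL [[569. 343.  12.]]
cradTR [[563.7 241.7  12. ]]
cradBR [[449.7 247.8  12. ]]
label [[489.7  43.7 102. ]]
224 [105, 103, 105, 106, 109, 106, 105, 106, 107, 92, 66, 82, 94, 96, 79, 41, 28, 33, 34, 34, 30, 32, 31, 31, 28, 27, 84, 102, 102, 95, 79, 58, 40, 39, 28, 18, 14, 26, 37, 21, 9, 17, 34, 34, 34, 31, 34, 33, 35, 32, 7, 107, 110, 108, 108, 105]
228 [103, 105, 104, 103, 102, 103, 104, 105, 108, 94, 71, 86, 95, 96, 78, 39, 35, 37, 35, 35, 39, 38, 37, 38, 38, 29, 86, 102, 102, 92, 76, 50, 37, 39, 24, 14, 14, 30, 36, 20, 13, 15, 30, 34, 32, 32, 34, 35, 33, 24, 14, 107, 109, 106, 105, 106]
240 [105, 109, 105, 106, 109, 107, 105, 106, 93, 65, 86, 96, 94, 94, 96, 96, 97, 98, 97, 97, 99, 98, 100, 98, 99, 98, 99, 102, 93, 78, 55, 37, 37, 26, 13, 13, 17, 36, 22, 12, 13, 31, 34, 33, 32, 34, 34, 35, 29, 14, 92, 111, 108, 103, 105, 107
[... 225 characters left out ...]
104, 105, 108, 107]
[(205, 102), (206, 102), (207, 105), (208, 105), (209, 104), (210, 105), (211, 106), (212, 82), (213, 11), (214, 23), (215, 24), (216, 32), (217, 84), (218, 87), (219, 94), (220, 93), (221, 93), (222, 94), (223, 69), (224, 28), (225, 32), (226, 34), (227, 34), (228, 35), (229, 35), (230, 35), (231, 35), (232, 34), (233, 37), (234, 35), (235, 36), (236, 34), (237, 31), (238, 49), (239, 103), (240, 97), (241, 96), (242, 96), (243, 96), (244, 96), (245, 96), (246, 97), (247, 97), (248, 97), (249, 76), (250, 41), (251, 20), (252, 34), (253, 36), (254, 37), (255, 34), (256, 34), (257, 33), (258, 31), (259, 19), (260, 41), (261, 82), (262, 99), (263, 96), (264, 98), (265, 105)]
```

Call:
drive_tool([
  [1, -0.05, -0.9, 0, 0],
  [1, -0.05, -1, 0, 0],
  [1, -0.05, -1, 0, 0],
  [1, -0.05, -1, 0, 0],
  [1, -0.05, -1, 0, 0],
  [1, 0, 0, 0, 0],
  [1, 0, 0, 0.5, 0],
  [1, 0, 0, 0.8, 0],
  [1, 0, 0, 0.8, 0],
  [1, 0, 0, 0.7, 0],
  [1, 0, 0, 0.4, 0],
  [1, 0, 0, 0.2, 0],
  [1, 0, 0, 0, 0],
  [1, 0, 0, 0, 0],
])

```text
t: 19.22
tcp_pos: [533.1, 289.8, 120.0]
ee_rot: [-0.0, 1.0, -0.024, 0.0]
force: [-0.6, -0.6, -0.2]
gripper_width: 1.002
grasp_force: 0.0
```

Call:
drive_tool([
  [1, 0, 0, 0.06, 0],
  [0.7, 0, 0, 0, 0],
  [0.6, 0, 0, 0, 0],
  [0.5, 0, 0, 0, 0],
  [0.4, 0, 0, 0, 0],
  [0.4, 0, 0, 0, 0],
  [0.4, 0, 0, 0, 0],
  [0.4, 0, 0, 0, 0],
  [0.4, 0, 0, 0, 0],
  [0.4, 0, 0, 0, 0],
], grip_force=60)

```text
t: 20.05
tcp_pos: [533.2, 290.4, 118.6]
ee_rot: [-0.0, 1.0, -0.024, 0.001]
force: [1.3, 1.1, 5.3]
gripper_width: 0.599
grasp_force: 63.0
```

Call:
drive_tool([
  [0.4, 0, 0, -0.3, 0],
  [0.4, 0, 0, -0.4, 0],
  [0.4, 0, 0, -0.5, 0],
  [0.4, 0, 0, -0.5, 0],
  [0.4, 0, 0, -0.5, 0],
  [0.4, 0, 0, -0.4, 0],
  [0.4, 0, 0, 0, 0],
  [0.4, 0, 0, 0, 0],
  [0.4, 0, 0, 0, 0],
])

```text
t: 20.8
tcp_pos: [532.0, 289.6, 182.1]
ee_rot: [0.0, 1.0, -0.024, -0.001]
force: [1.0, 0.1, -2.4]
gripper_width: 0.602
grasp_force: 62.8
```

Call:
drive_tool([
  [0.4, 0.4, 0, 0, 0],
  [0.4, 0.6, 0, 0, 0],
  [0.4, 0.6, 0, 0, 0],
  [0.4, 0.6, 0, 0, 0],
  [0.4, 0.4, 0, 0, 0],
  [0.4, 0, 0, 0, 0],
  [0.4, 0, 0, 0, 0],
  [0.4, 0, 0, 0, 0],
], grip_force=20)

```text
t: 21.47
tcp_pos: [597.0, 286.5, 182.2]
ee_rot: [0.0, 1.0, -0.024, -0.001]
force: [-0.3, 0.2, -2.2]
gripper_width: 0.6
grasp_force: 62.8
```

```bash
python3 - <<'E'
from h import *
S=cams.read_camera("side")
s=robot.sense();print(s["tcp_pos"],s["ee_rot"].round(4),s["grasp_force"],s["gripper_width"])
b=cv2.resize(S["image"][170:350,150:350],None,fx=3,fy=3,interpolation=2)
cv2.imwrite("pics/c4.png",b[:,:,::-1])
E
```

```text
[596.92089141 286.68992744 182.48112608] [ 2.000e-04  9.997e-01 -2.380e-02 -3.000e-04] 62.7837610244751 0.6031431565291778
```

View pics/c4.png

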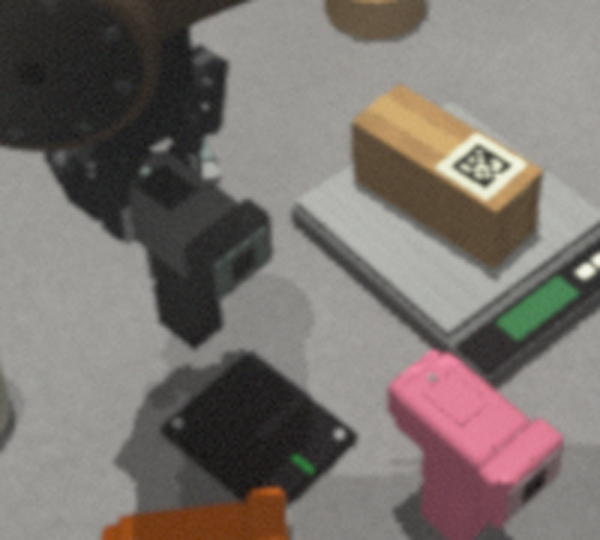

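The scanner hangs upright in the fingers behind the cradle (handle foot near (195,340) in the crop), but the grip is still about 63 N. I'll relax it for the turn.

Call:
drive_tool([
  [0.58, 0, 0, 0, 0],
  [0.58, 0, 0, 0, 0],
  [0.58, 0, 0, 0, 0],
], grip_force=20)

```text
t: 21.77
tcp_pos: [597.2, 287.0, 183.1]
ee_rot: [-0.0, 1.0, -0.024, 0.0]
force: [-0.9, 0.8, -1.6]
gripper_width: 0.602
grasp_force: 62.8
```

Call:
drive_tool([
  [0.4, 0, 0, 0.5, 0],
  [0.4, 0, 0, 0.6, 0],
  [0.4, 0, 0, 0.5, 0],
  [0.4, 0, 0, 0.32, 0],
  [0.4, -0.2, 0, 0, 0],
  [0.4, -0.26, 0, 0, 0],
  [0.4, -0.3, 0, -0.08, 0],
  [0.4, -0.3, 0, -0.08, 0],
  [0.4, 0, 0, 0, 0],
])

```text
t: 22.52
tcp_pos: [571.0, 288.8, 140.9]
ee_rot: [-0.001, 1.0, -0.023, 0.002]
force: [2.6, -0.2, -1.6]
gripper_width: 0.6
grasp_force: 61.5
```

Call:
drive_tool([
  [0.4, -0.4, 0, -0.08, 0],
  [0.4, -0.4, 0, -0.06, 0],
  [0.4, -0.35, 0, 0, 0],
  [0.4, -0.35, 0, 0.02, 0],
  [0.4, -0.35, 0, 0.05, 0],
  [0.4, -0.35, 0, 0.1, 0],
  [0.4, 0, 0, 0, 0],
])

```text
t: 23.1
tcp_pos: [516.5, 291.7, 140.6]
ee_rot: [-0.001, 1.0, -0.023, 0.002]
force: [3.0, 0.0, 4.3]
gripper_width: 0.601
grasp_force: 62.4
```

Call:
drive_tool([
  [0.4, -0.4, 0, 0.12, 0],
  [0.4, -0.4, 0, 0.16, 0],
  [0.4, -0.4, 0, 0.22, 0],
  [0.4, -0.34, 0, 0.23, 0],
  [0.4, -0.2, 0, 0.15, 0],
  [0.4, -0.15, 0, 0.13, 0],
  [0.4, 0, 0, 0, 0],
  [0.4, 0, 0, 0, 0],
])

```text
t: 23.77
tcp_pos: [469.2, 294.0, 114.4]
ee_rot: [-0.001, 1.0, -0.023, 0.001]
force: [-0.4, 1.6, 4.6]
gripper_width: 0.599
grasp_force: 64.3
```

```bash
python3 - <<'E'
from h import *
S=cams.read_camera("side")
s=robot.sense();print(s["t"],s["tcp_pos"],s["force"])
b=cv2.resize(S["image"][170:350,150:350],None,fx=3,fy=3,interpolation=2)
cv2.imwrite("pics/c5.png",cv2.convertScaleAbs(b,alpha=1.6)[:,:,::-1])
E
```

```text
23.8167 [469.28600533 293.93656469 114.36030618] [-1.1829355   1.23992579  5.30056681]
```

View pics/c5.png

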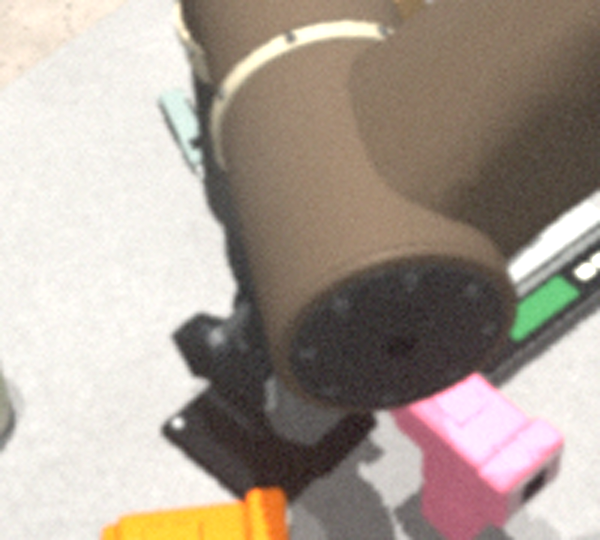

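The scanner's nose is now turned down: the handle foot sticks out behind at (200,350). Lifting it and carrying it above the label.

Call:
drive_tool([
  [0.4, 0, 0, -0.4, 0],
  [0.4, 0, 0, -0.7, 0],
  [0.4, 0, 0, -0.8, 0],
  [0.4, 0, 0, -0.8, 0],
  [0.4, 0, 0, -0.8, 0],
  [0.4, 0, 0, -0.8, 0],
  [0.4, 0, 0, -0.8, 0],
  [0.4, 0.3, 0.5, 0, 0],
  [0.4, 0.35, 0.8, 0, 0],
  [0.4, 0.35, 0.8, 0, 0],
  [0.4, 0.35, 0.8, 0, 0],
  [0.4, 0.35, 0.8, 0, 0],
  [0.4, 0.35, 0.8, 0, 0],
  [0.4, 0.35, 0.8, 0, 0],
  [0.4, 0.35, 0.8, 0, 0],
  [0.4, 0.35, 0.8, 0, 0],
  [0.4, 0.35, 0.8, 0, 0],
  [0.4, 0.35, 0.8, 0, 0],
  [0.4, 0.25, 0.8, 0, 0],
  [0.4, 0.2, 0.6, 0, 0],
])

```text
t: 25.48
tcp_pos: [562.4, 39.0, 240.4]
ee_rot: [0.0, 1.0, -0.024, -0.001]
force: [0.6, 0.9, -1.9]
gripper_width: 0.602
grasp_force: 63.5
```

Call:
drive_tool([
  [0.4, 0, 0.4, 0, 0],
  [0.4, 0, 0.3, 0, 0],
  [0.4, 0, 0, 0, 0],
  [0.4, 0, 0, 0, 0],
  [0.4, 0, 0, 0, 0],
])

```text
t: 25.9
tcp_pos: [562.1, 23.8, 240.4]
ee_rot: [-0.0, 1.0, -0.024, -0.0]
force: [0.5, -0.5, -1.8]
gripper_width: 0.602
grasp_force: 63.5
```

```bash
python3 - <<'E'
from h import *
S=cams.read_camera("side");T=cams.read_camera("top")
s=robot.sense();print(s["t"],s["tcp_pos"],s["ee_rot"].round(4),s["force"])
b=cv2.resize(S["image"][110:290,200:400],None,fx=3,fy=3,interpolation=2)
cv2.imwrite("pics/c6.png",cv2.convertScaleAbs(b,alpha=1.6)[:,:,::-1]);cv2.imwrite("pics/side6.png",S["image"][:,:,::-1])
E
```

```text
26.0 [562.21549016  23.90448927 240.3901018 ] [-1.000e-04  9.997e-01 -2.340e-02 -0.000e+00] [ 0.35042222  0.27566763 -1.93953663]
```

View pics/c6.png

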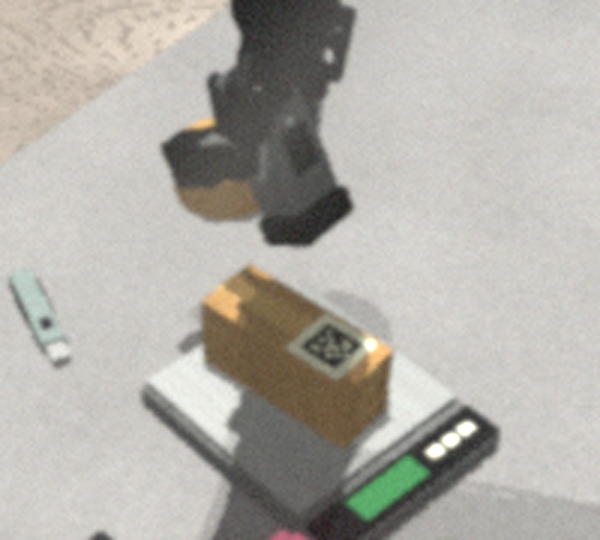

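The side crop shows the scanner held above the pile: nose (black) with corners near (268,243) and (305,243), handle foot near (163,148) and (180,180), dark top panel at (305,150). I'll cast these corners onto their known side planes to get the tilt.

```bash
python3 - <<'E'
from h import *
S=cams.read_camera("side");s=robot.sense();t=s["tcp_pos"]
a=np.radians(-2.7);X=np.array([np.cos(a),np.sin(a),0]);Y=np.array([-np.sin(a),np.cos(a),0]);G=t+[0,0,18.7]
def cast(p,ys):
    o,d=ray(S,(200+p[0]/3-.3,110+p[1]/3-.3));d=d[0];P=o+d*((ys-(o-G)@Y)/(d@Y));q=P-G;return np.array([q@X,q[2]])
for n,p,ys,m in(("nose -63,97",(268,243),30,(-85,-24)),("nose -63,145",(305,243),30,(-85,24)),("nose -39,97",(262,222),30,(-61,-24)),("foot a +y front",(180,182),15,(-42,-121)),("foot b +y rear",(163,148),15,(-2,-121))):
    q=cast(p,ys);m=np.array(m)
    # nose-down rotation th: x_s->(c,s), z_s->(-s,c)
    th=np.degrees(np.arctan2(q[1],q[0])-np.arctan2(m[1],m[0]))%360
    print(n,q.round(1),"len",np.linalg.norm(q).round(1),np.hypot(*m).round(1),"th",th.round(1))
E
cd pics; python3 -c "
import cv2
a=cv2.imread('side6.png')[140:205,245:325];cv2.imwrite('c7.png',cv2.convertScaleAbs(cv2.resize(a,None,fx=9,fy=9,interpolation=2),alpha=2.5))"
```

```text
nose -63,97 [-14.2 -75.8] len 77.2 88.3 th 63.6
nose -63,145 [-49.3 -54.7] len 73.7 88.3 th 63.7
nose -39,97 [ -7.8 -58.3] len 58.8 65.6 th 60.9
foot a +y front [ 90.2 -82.8] len 122.5 128.1 th 66.6
foot b +y rear [107.8 -57.4] len 122.1 121.0 th 62.9
```

View pics/c7.png

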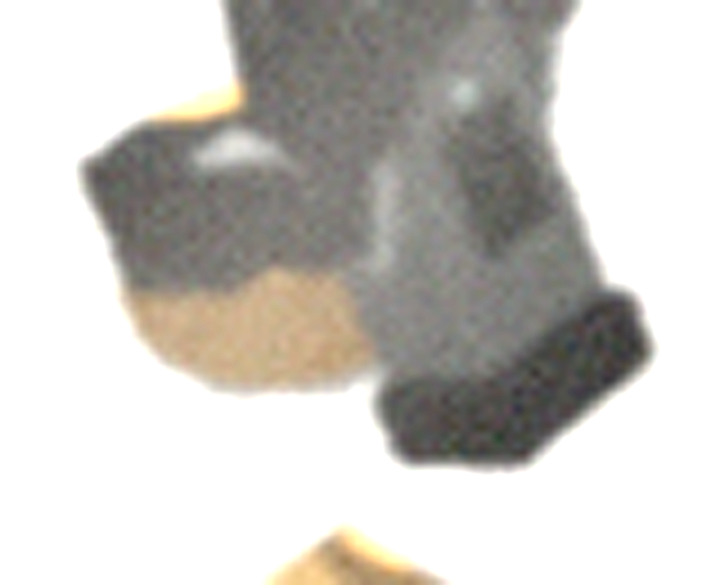

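The corners agree on a nose-down tilt of about 61–63°, i.e. 27–29° from straight down. The close-up shows the nose's lower corners at (400,460) and (525,462) and nothing touching. Final aiming shift.

Call:
drive_tool([
  [0.4, -0.08, -0.3, 0.2, 0],
  [0.4, -0.1, -0.36, 0.3, 0],
  [0.4, 0, 0, 0.3, 0],
  [0.4, 0, 0, 0.25, 0],
  [0.4, 0, 0, 0, 0],
  [0.4, 0, 0, 0, 0],
  [0.4, 0, 0, 0, 0],
  [0.4, 0, 0, 0, 0],
  [0.4, 0, 0, 0, 0],
  [0.4, 0, 0, 0, 0],
])

```text
t: 26.88
tcp_pos: [558.8, 39.8, 214.4]
ee_rot: [-0.0, 1.0, -0.024, 0.0]
force: [0.9, -0.7, -2.1]
gripper_width: 0.599
grasp_force: 63.5
```

```bash
python3 - <<'E'
from h import *
S=cams.read_camera("side");s=robot.sense();print(s["t"],s["tcp_pos"],s["force"],s["grasp_force"])
# label centre seen from the side (light blob on the pile), and dark nose bottom in the picture
t=s["tcp_pos"];a=np.radians(-2.7);X=np.array([np.cos(a),np.sin(a),0]);W=t+[0,0,18.7]-65.3*np.array([0,0,1])-31.8*X
L=np.array([490.2,43.8,102]);th=np.radians(61);n=-np.cos(th)*X-np.array([0,0,np.sin(th)])
d=L-W;print("dist along sight",d@n,"miss",np.linalg.norm(d-(d@n)*n),W)
k=proj(S,L)[0];print("label px expected",k)
g=cv2.inRange(cv2.cvtColor(S["image"],cv2.COLOR_RGB2HSV),(0,0,100),(180,70,255));x,y=k.astype(int)
g=cv2.morphologyEx(g[y-16:y+17,x-18:x+19],cv2.MORPH_CLOSE,np.ones((7,7)));c=max(cv2.findContours(g,0,1)[0],key=cv2.contourArea);M=cv2.moments(c);print("label px seen",M['m10']/M['m00']+x-18,M['m01']/M['m00']+y-16,cv2.contourArea(c))
E
```

```text
26.9333 [558.77521725  39.7575279  214.29309367] [ 0.46227709 -0.34238784 -1.4019947 ] 63.46045732498169
dist along sight 75.34086692731763 miss 0.9083315185081744 [527.01051923  41.25551303 167.69309367]
label px expected [311.06213463 224.34267212]
label px seen 319.3238946845504 216.31992051664182 335.5
```

The label's expected side-view pixel (311,224) matches where it appeared in the earlier crop (310.7,225.3). The threshold reading of (319,216) probably picked up the scale plate. Handing in.

```bash
python3 -c "
from workcell import hand_in
print(hand_in())"
```

```text
the job is handed in; nothing more can be done
None
```

I handed the job in at 27 s; no verdict came back. By my measurements the cartons are stacked squarely, label up, and the scanner is held still about 75 mm from the label, roughly 29° off straight down and about 1 mm off the label's middle (tilt known to a few degrees).

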